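# Hold the strip sander's tension arm back for a belt change

### The arm

A 6-joint arm with a two-finger parallel gripper is mounted at the origin on a cart in front of the work surface, level with it; the furniture and walls round the work are solid. World frame = base frame: x ahead of the robot, y to its left, z up, the work surface at z = 0. Lengths are in mm, angles in rad, forces in N, time in s.
With the tool pointing down it reaches from about 300 to 850 mm from the base axis. Payload 4.2 kg.
Tool frame: the origin (TCP) lies at the very end of the fingers, on their centre line; the grasp point (between the pads) lies 19 mm behind it (hold_point_z is the distance from the TCP to the grasp point, in mm); z points along the fingers, y is the line along which they close (so a half turn about z gives the same grasp; the last joint's range is limited). The gripper opens to 91 mm and grips with 3 to 60 N. Pads are 32 mm wide; open, the fingers measure 118 mm over their backs; the gripper's body (76 mm by 178 mm) begins 60 mm behind the grasp point.
Start: joints at [-1.191, 0.32, 1.565, -0, 1.257, -0.02], TCP at [223.815, -529.672, 191.576] pointing down, gripper open.
Joint ranges: [-3.11, 3.11], [-0.84, 2.01], [0.21, 2.61], [-1.34, 4.49], [0.05, 2.63], [-2.56, 2.56]. Speed limits (rad/s): [2.57, 2.57, 3.14, 3.14, 3.14, 3.14].

### API

Orientations are given as a unit quaternion [x, y, z, w].
In Python, from cell import * gives the robot as it stands. Calls block until the motion is done:
- move_to(position, orientation): joint-space move of the TCP to a pose.
- move_straight(position, attitude=None, feed=150, stop_force=None): straight line of the TCP; attitude=None keeps the orientation; feed is the mean speed in mm/s. With stop_force (N) it stops when the force on the tool has changed by that much, and returns True; else False.
- goto_joints(angles): joint-space move.
- command_gripper(opening): opening from 0.0 (shut) to 1.0 (fully open); the grip force is fixed at half the most; returns when the fingers have stopped.
- hold(seconds).
- solve_ik(position, orientation): joint angles nearest the present ones, or None.
- get_state(): the state.
- capture(name): name is "scene" or "top"; returns a dict with "color" (400x640x3 uint8, red, green, blue), "range_z" (400x640 float32, mm along the optical axis (not along the pixel's ray), 0 where there is no reading), "camera_matrix" (3x3 intrinsics, pixels), "xyz" and "attitude" of the camera in the world. Camera axes: x right, y up, looking along -z (the intrinsics and any distortion apply to the point x, -y, -z); pixel columns grow to the right and rows downward; lengths in mm; the calibration is good to about 2 mm. A picture is of the moment at which its call begins.
A pose or a line that the arm cannot do raises MotionError and nothing moves.
- finish_job(): hands the job in; it is judged then, once.
Trained networks look in a picture, given as the dict that the camera call returned (one of the last four; its "shot" number tells which), for a name from the list of things; names that differ only in an ending like _2 or _b are one class to them, and where a whole thing is asked for, a point or a joint stands for the part that bears it (a point fixed in the world has none). Each returns a list of dicts, best first, with "p" (0 to 1); they miss things now and then, are a little off and sometimes report something else, mostly with a low value. They report only what shows in the picture. A call takes as long as a camera call.
- spot_in(picture, thing): "at" ([x, y, z] in mm, in the coordinates of the camera as it stood for that picture, good to about 4 mm: the middle of the surface that is visible of it).
- pinpoint(picture, thing): "at" ([x, y, z] in mm, in the coordinates of the camera as it stood for that picture, good to about 4 mm: a listed point, or the origin of a listed thing).
The state is a dict: "clock": time; "q": joint angles; "joint_velocities": joint speeds; "effort": joint torques, N m; "tool_pos": TCP position; "tcp_rot": TCP orientation; "force": force on the tool from outside, world axes, zero at the start; "ft_torque": the same for the moment, N m; "grip_width": opening from 0.0 (shut) to 1.0 (fully open); "gripper_force": force on a finger pad.
Only numpy, scipy, OpenCV 4.12 (cv2) and the standard library are available. Lean on these libraries where they do the work, as an engineer would, in place of code of your own. Each camera call takes 0.05 s, during which the arm holds its last target. There are 200 camera calls.

### The job

The bench strip sander is unplugged, its belt is off, and I am about to slip a new belt over the drums. The blank carrier stands beside the idler drum in the way of the tension arm: first push it along its rail to the next station, the middle one, so that it sits in that notch. Then push the sprung tension arm by its upright handle back toward the drive drum, past its ratchet click and right up to its stop, and finish with the fingers still holding it there, because on the ratchet alone it would come forward again and leave the drums too far apart; leave the tin, the cork block and the pen blank lying round the machine where they are.

Things in the scene. Friction and masses are not known exactly. Their poses are not given: they have to be found in the camera images.
- sander: grey bench strip sander, belt off, fixed. Origin on the table top. Base y -225..185, x -112..112 mm, 22 mm high. x axis: front (carrier side, toward robot) to rear; y: along the rail to the drive drum (left); z up. Upright platen, front face x = -28 mm, 100 mm high; drive drum and motor at +y end and rear, 112 mm high; tension arm with aluminium idler drum (46 mm wide, 100 mm high) at -y end
- carrier (a joint): blank carrier on the rail, m, growing toward the sander's +y. Sled 70 x 70 mm, table 48 mm high, wooden stub clamped on it. A sprung ball drops into notches at the 3 stations: 0 (beside the idler drum, start), 0.09 (middle, the next one), 0.18 (drive end). About 8 to 9 N to leave a notch, 1 to 2 N between them (stays where left); the ball pulls it in within about 5 mm of a notch
- carrier_knob_mid (a point): on the axis of the upright wooden push knob at the carrier's front, 78 mm above the table top, where the knob is about 23 mm wide; it stands from 48 to 92 mm. In the sander's frame: x = -95 mm, y = -105 mm + carrier position. The released tension handle is 89 mm from it toward -y at station 0; the clamps behind it are 90 mm high
- tension_arm (a joint): sprung tension arm, rad about its upright pivot: 0 = released, growing as the handle is pushed toward the sander's +y (clockwise from above). The pawl clicks at 0.40; let go beyond that it springs forward onto the pawl at about 0.39. Stop at 0.62. Handle force about 4 N at the start, 7 N at the stop. With the carrier at station 0 the arm runs into it at about 0.24, before the click
- tension_handle: upright black round handle on the tension arm's end, 24 mm wide, 54 to 108 mm above the table top; origin at its foot, on its axis, 145 mm from the pivot. In the sander's frame at arm angle q: x = 55 - 145 cos(0.42 - q), y = -135 - 145 sin(0.42 - q) mm. At the stop, with the carrier in the middle station, 45 mm are free between it and the carrier
- tension_pivot (a point): upright pivot axis of the tension arm, at the sander's x = 55 mm, y = -135 mm, 22 mm above the table top
- wax_tin: round wax tin, 67 mm wide, 22 mm high, loose on the table in front of the sander; origin under its centre; leave it
- sanding_block: cork sanding block 56 x 92 x 27 mm, loose on the table in front of the sander; origin under its centre; leave it
- blank_walnut: dark squared pen blank 26 x 142 x 23 mm, loose on the table beside the idler end of the sander; origin under its centre; leave it

How it is judged (in metres and radians):
On the way, in this order (a step that is already met when the one before it is completed fails the run):
1. the carrier sits in the middle station while the tension arm is still released (value of joint carrier between 0.086 and 0.094 m and value of joint tension_arm below 0.2 rad), for 0.2 s.
2. the tension arm has been pushed past its ratchet click (value of joint tension_arm above 0.43 rad), for 0.1 s.
At the end, for the whole second after the job is handed in: The carrier rests in the middle station (within 4 mm of 0.09) and the tension arm is held still by the fingers on its handle (more than 3 N), well past the click and at or near its stop (angle over 0.54 rad; the stop is at 0.62, the ratchet alone would leave it at 0.39) (value of joint carrier between 0.086 and 0.094 m and value of joint tension_arm above 0.54 rad and velocity of joint tension_arm between -0.1 and 0.1 rad/s and contact force between the fingers and tension_handle above 3 N); the arm keeps its last pose, push and grip.
It fails at once if the wax tin is shifted by more than 20 mm (distance of wax_tin from where it was at the start of the episode above 0.02 m).
It fails at once if the cork sanding block is shifted by more than 20 mm (distance of sanding_block from where it was at the start of the episode above 0.02 m).
It fails at once if the walnut blank is shifted by more than 20 mm (distance of blank_walnut from where it was at the start of the episode above 0.02 m).
It also fails if it takes over 45 s, if anything falls off the work surface, if the arm or the gripper's body presses on something with over 40 N, if the wrist force passes 120 N, or if a joint passes its speed limit or range.

## Working session

There is one attempt and no reset: what is moved stays moved. The work goes in short steps, each a Python script; the robot and the scene stay as the last script left them, time stands still between calls to the robot, and variables do not carry over. Pictures are saved under pics/ and viewed, at most 10 in all, crops included, and the job is handed in when it is done.

```bash
mkdir -p pics; cat > h.py <<'E'
from cell import *
import numpy as np, cv2
from scipy.spatial.transform import Rotation as R
def w(p,a): return R.from_quat(p["attitude"]).apply(a)+np.array(p["xyz"])
def px(p,W):
    c=R.from_quat(p["attitude"]).inv().apply(np.array(W)-np.array(p["xyz"])); c=c*[1,-1,-1]
    u=np.array(p["camera_matrix"])@c; return u[:2]/u[2]
E
python3 - <<'E'
from h import *
ps={}
for n in("scene","top"):
    p=capture(n);cv2.imwrite(f"pics/{n}0.png",p["color"][:,:,::-1]);print(n,p["xyz"],[k for k in p])
    for t in("sander","carrier_knob_mid","tension_handle","tension_pivot","wax_tin","sanding_block","blank_walnut"):
        for d in pinpoint(p,t)[:2]:
            W=w(p,d["at"]);print(t,round(d["p"],2),W.round(1),px(p,W).round())
print(get_state()["clock"],get_state()["tcp_rot"])
E
```

```text
scene [129.89432386 280.0468908  665.65747219] ['color', 'range_z', 'camera_matrix', 'xyz', 'attitude', 'shot']
sander 0.66 [604.3 -13.6   2.9] [254. 269.]
carrier_knob_mid 0.47 [ 519.6 -130.8   72.9] [325. 235.]
tension_handle 0.62 [ 548.  -214.6   51.7] [343. 214.]
tension_pivot 0.69 [ 673.6 -142.5   17.7] [278. 215.]
sanding_block 0.66 [ 4.284e+02 -6.510e+01 -4.000e-01] [337. 306.]
blank_walnut 0.66 [ 589.5 -326.7    0.9] [361. 197.]
top [ 377.26568119 -137.94019412 1166.45837125] ['color', 'range_z', 'camera_matrix', 'xyz', 'attitude', 'shot']
sander 0.55 [ 523.5 -127.5   79. ] [317. 210.]
carrier_knob_mid 0.41 [ 525.3 -129.4   77.9] [318. 210.]
tension_handle 0.49 [ 546.6 -217.6   57.9] [352. 202.]
tension_pivot 0.73 [ 672.7 -145.8   22.4] [324. 157.]
tension_pivot 0.4 [ 594.  -326.5    1.1] [392. 188.]
wax_tin 0.83 [422.4  78.2  -2. ] [239. 253.]
sanding_block 0.6 [428.9 -64.7   5.6] [293. 250.]
sanding_block 0.48 [ 592.5 -325.6    1.4] [391. 188.]
blank_walnut 0.55 [ 592.2 -327.6    1.9] [392. 188.]
0.8 [9.80085089e-01 1.98577976e-01 2.90082438e-05 7.29956993e-05]
```

View pics/scene0.png

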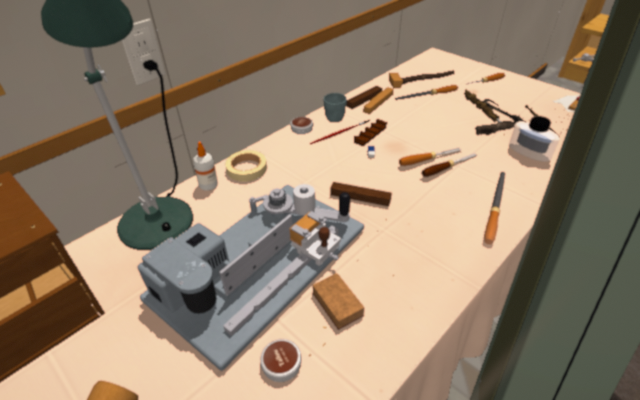

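View pics/top0.png

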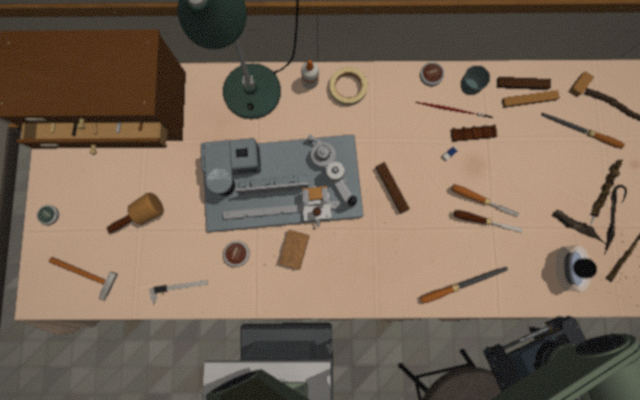

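```bash
cat > fit.py <<'E'
from h import *
from scipy.optimize import least_squares
c,s=np.cos(.42),np.sin(.42)
L=np.array([[0,0],[-95,-105],[55-145*c,-135-145*s],[55,-135]])
acc=[[],[],[],[]]
for n in("scene","top")*4:
    p=capture(n)
    for i,t in enumerate(("sander","carrier_knob_mid","tension_handle","tension_pivot")):
        d=pinpoint(p,t)
        if d and d[0]["p"]>.3: acc[i].append(w(p,d[0]["at"]))
W=np.array([np.median(a,axis=0) for a in acc]);print(W.round(1),[len(a) for a in acc])
f=lambda v:((R.from_euler('z',v[2]).as_matrix()[:2,:2]@L.T).T+v[:2]-W[:,:2])
r=least_squares(lambda v:f(v)[1:].ravel(),[610,-15,0]);print(r.x,f(r.x).round(1))
E
python3 fit.py
```

```text
[[ 605.1  -15.1    0.8]
 [ 521.  -129.    76.5]
 [ 546.3 -215.4   53.4]
 [ 671.1 -141.9   23.3]] [8, 8, 7, 7]
[ 6.02694466e+02 -1.39729236e+01  1.08557022e-01] [[-2.4  1.1]
 [-1.3  0.3]
 [ 0.5  0. ]
 [ 0.9 -0.3]]
```

The scene view shows the sander with the knob at about (325,235) and the black handle at (345,203). The block at (337,300) and tin at (281,360) lie in front, and the walnut blank at (360,193) lies to the right. The network's hits match these. I'll refine the sander's yaw and the knob and handle positions from depth.

```bash
cat > pc.py <<'E'
from h import *
def cloud(p):
    K=np.array(p["camera_matrix"]);z=p["range_z"];v,u=np.nonzero(z>0);d=z[v,u]
    c=np.c_[(u-K[0,2])/K[0,0]*d,-(v-K[1,2])/K[1,1]*d,-d]; return w(p,c)
E
python3 - <<'E'
from pc import *
for n in("top","scene"):
    P=cloud(capture(n));m=(P[:,2]>14)&(P[:,2]<30)&(abs(P[:,0]-600)<170)&(abs(P[:,1]+14)<260)
    Q=P[m]; 
    # largest cluster through a raster
    im=np.zeros((400,600),np.uint8);ij=((Q[:,:2]-[430,-290])/1).astype(int);ok=(ij>=0).all(1)&(ij[:,0]<400)&(ij[:,1]<600)
    im[ij[ok,0],ij[ok,1]]=1;im=cv2.morphologyEx(im,cv2.MORPH_CLOSE,np.ones((9,9)))
    k,l,s,_=cv2.connectedComponentsWithStats(im);b=1+np.argmax(s[1:,4])
    print(n,cv2.minAreaRect(np.argwhere(l==b).astype(np.float32)))  # centre +[430,-290]
    for th in (.07,.109):
        pass
    for nm,c,zl,zh in(("knob",(521,-129),70,96),("handle",(546,-215),70,112)):
        q=P[(np.hypot(*(P[:,:2]-c).T)<22)&(P[:,2]>zl)&(P[:,2]<zh)]
        print(nm,len(q),q.min(0).round(1) if len(q) else 0,q.max(0).round(1) if len(q) else 0)
    q=P[(np.hypot(*(P[:,:2]-(535,-127)).T)<55)&(P[:,2]>60)]
    if n=="top":
        for r in q[np.argsort(q[:,0])]: print(r.round(0).astype(int).tolist(),end=" ")
E
```

```text
top ((182.53619384765625, 217.6873779296875), (225.69473266601562, 332.0407409667969), 5.013113975524902)
knob 68 [ 511.2 -135.5   80. ] [ 531.6 -115.8   95.6]
handle 90 [ 535.7 -224.    71.2] [ 557.8 -201.8  111.5]
[511, -123, 85] [511, -126, 85] [511, -128, 83] [512, -130, 81] [513, -123, 90] [513, -126, 89] [513, -128, 89] [513, -131, 88] [513, -121, 88] [514, -133, 85] [514, -118, 80] [515, -123, 92] [516, -126, 90] [516, -128, 89] [516, -131, 88] [516, -133, 87] [516, -135, 86] [516, -121, 87] [516, -118, 86] [518, -128, 91] [518, -118, 91] [518, -126, 91] [518, -133, 90] [518, -121, 90] [518, -123, 89] [518, -131, 89] [518, -135, 88] [519, -116, 84] [520, -121, 96] [520, -131, 94] [520, -123, 93] [520, -118, 91] [520, -126, 90] [520, -128, 90] [521, -116, 89] [521, -133, 87] [521, -135, 87] [522, -133, 95] [522, -123, 94] [523, -131, 92] [523, -128, 90] [523, -126, 88] [523, -121, 88] [523, -135, 87] [523, -116, 86] [524, -118, 85] [525, -131, 96] [525, -126, 96] [525, -128, 94] [525, -123, 92] [525, -118, 91] [526, -136, 88] [526, -133, 88] [526, -121, 87] [526, -116, 85] [527
[... 6501 characters left out ...]
9] [580, -108, 79] [580, -96, 80] [580, -113, 79] [580, -103, 79] [580, -136, 78] [580, -151, 89] [581, -123, 87] [581, -148, 85] [581, -109, 85] [582, -121, 83] [582, -146, 82] [582, -111, 83] [582, -128, 82] [582, -118, 82] [582, -141, 80] [582, -131, 80] [582, -133, 80] [582, -138, 80] [582, -126, 79] [582, -136, 79] [582, -113, 79] [582, -143, 78] [583, -116, 78] [584, -136, 85] [584, -143, 84] [584, -151, 82] [584, -146, 82] [585, -141, 80] [585, -138, 79] [585, -148, 78] scene ((162.35809326171875, 313.1122741699219), (224.57321166992188, 303.712158203125), 2.249748706817627)
knob 139 [ 508.1 -135.4   70.1] [ 529.  -115.8   92.1]
handle 201 [ 532.1 -222.2   70. ] [ 553.  -201.6  108.5]
```

```bash
cat >> h.py <<'E'
TH=.095
def A(t): return (R.from_euler('z',t)*R.from_quat([1,0,0,0])).as_quat()
def Rv(v,t=TH): return R.from_euler('z',t).apply(v)
KN=np.array([520.5,-126,0.]); HD=np.array([546.,-213,0.])
E
python3 - <<'E'
from h import *
command_gripper(.5)
g=KN+Rv([-11,0,0])+[0,0,67]
o=A(TH) if solve_ik(g,A(TH)) is not None else A(TH+np.pi)
move_to(g+[0,0,110],o)
print(get_state()["q"])
print(move_straight(g,feed=120,stop_force=15))
s=get_state();print(s["tool_pos"],s["force"])
command_gripper(0);s=get_state();print(s["grip_width"]*91,s["gripper_force"],s["force"])
p=g.copy()
for d in(30,60,90):
    move_straight(g+Rv([0,d,0]),feed=50);s=get_state();print(d,s["tool_pos"],s["force"].round(1) if hasattr(s["force"],"round") else s["force"],s["grip_width"]*91)
print(s["clock"])
p=capture("scene");cv2.imwrite("pics/s1.png",cv2.resize(p["color"][120:360,120:440,::-1],None,fx=2,fy=2))
E
```

```text
[-2.67382985e-01  2.51598490e-01  1.70004282e+00 -3.63853833e-04
  1.18985788e+00  1.20932592e+00]
False
[ 510.18041412 -127.29247172   67.63578212] [ 0.36936867 -0.03879838 -0.42492172]
0.49923200995363215 3.816516870861051 [ 0.32732165 -2.9582623   6.9387842 ]
30 [506.64419298 -97.02557599  66.85116615] [0.2 0.4 0.1] 0.26457856531259877
60 [503.94977347 -67.24129228  67.05274216] [ 0.2 -0.   0.3] 0.13445203873524728
90 [501.09617534 -37.37314355  67.07489785] [-0.4 -0.2 -0.2] 0.3763134994369642
9.6417
```

View pics/s1.png

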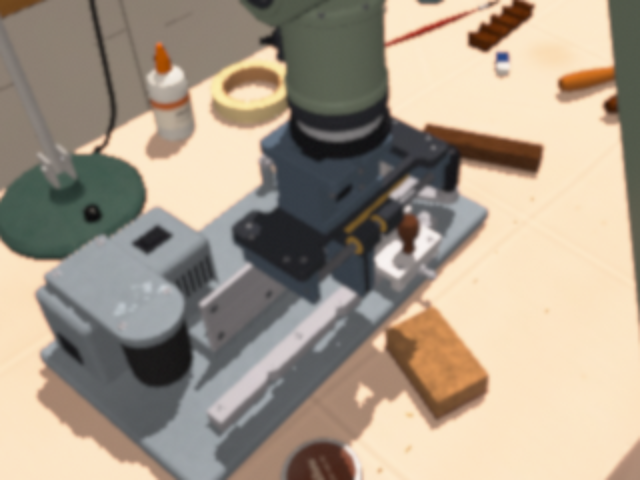

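The grip squeezed off the knob, which still stands at station 0 near (408,235) in the crop; nothing else moved. I'll push with closed fingers from its -y side instead.

```bash
python3 - <<'E'
from h import *
o=get_state()["tcp_rot"]
c=get_state()["tool_pos"]
move_straight(np.array(c)+[0,0,80],feed=250)
g=KN+Rv([-6,-35,0])+[0,0,66]
move_to(g+[0,0,85],o)
print(move_straight(g,feed=150,stop_force=15))
hit=move_straight(g+Rv([0,25,0]),feed=40,stop_force=3)
s=get_state();c=np.array(s["tool_pos"]);print(hit,Rv(c-KN,-TH),s["force"])
along=lambda:Rv(np.array(get_state()["tool_pos"])-c,-TH)[1]
for d in(20,60,86):
    t=c+Rv([0,d,0]);t[2]=66
    move_straight(t,feed=40);print(d,along(),np.round(get_state()["force"],1))
p=capture("top");s=get_state();print(s["clock"])
for t in("carrier_knob_mid","tension_handle"):
    for r in pinpoint(p,t)[:2]:print(t,r["p"],w(p,r["at"]).round(1))
p=capture("scene");cv2.imwrite("pics/s2.png",cv2.resize(p["color"][120:360,120:440,::-1],None,fx=2,fy=2))
for t in("carrier_knob_mid","tension_handle"):
    for r in pinpoint(p,t)[:2]:print(t,r["p"],w(p,r["at"]).round(1))
E
```

```text
False
True [ -5.72119106 -15.67046718  66.67739445] [-0.7891826  -0.66419931  3.9123598 ]
20 17.335329142363424 [-0.7 -6.1 10.2]
60 59.854238107822006 [-0.1  0.9  0.2]
86 86.01552989313043 [ 0.  -0.9  0. ]
14.6083
tension_handle 0.59 [ 545.9 -213.7   55.2]
carrier_knob_mid 0.73 [605.8 -17.3  -2.8]
carrier_knob_mid 0.53 [ 518.5 -127.    73.3]
tension_handle 0.56 [ 546.3 -218.9   51.2]
```

View pics/s2.png

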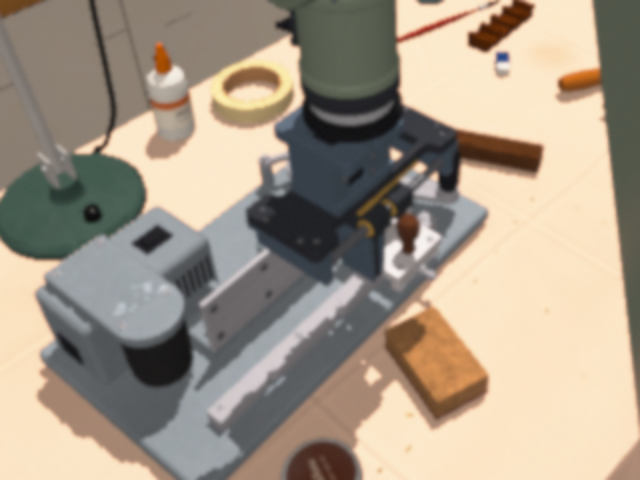

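The fingers slipped past again, with an upward force, and the knob is still near (408,235). I'll check where the fingertip really is.

```bash
python3 - <<'E'
from pc import *
s=get_state();T=np.array(s["tool_pos"]);p=capture("scene")
print(T,px(p,T),px(p,T+[0,0,60]),R.from_quat(s["tcp_rot"]).as_matrix().round(3).tolist(),s["grip_width"])
for x in([520.5,-126,78],[520.5,-126,48],[520.5,-126,92]):print(px(p,x))
c=p["color"][200:290,260:360,::-1];cv2.imwrite("pics/s3.png",cv2.resize(c,None,fx=6,fy=6,interpolation=cv2.INTER_CUBIC))
P=cloud(p);q=P[(abs(P[:,0]-T[0])<40)&(abs(P[:,1]-T[1])<45)&(P[:,2]>30)]
for z in range(30,150,8):
    r=q[(q[:,2]>=z)&(q[:,2]<z+8)]
    if len(r):print(z,len(r),r.min(0).round(),r.max(0).round())
E
```

```text
[508.14231897 -56.67514473  65.98426528] [301.95923453 262.04300827] [300.48338434 239.48284334] [[0.995, 0.095, -0.001], [0.095, -0.995, -0.001], [-0.001, 0.001, -1.0]] 0.004656974847440092
[323.08078385 233.94522962]
[323.22266292 244.61114738]
[323.012136   228.78455103]
30 329 [ 502. -102.   30.] [543. -12.  38.]
38 33 [ 501. -101.   38.] [534. -36.  46.]
46 32 [ 501. -101.   46.] [524. -93.  49.]
86 21 [489. -64.  88.] [522. -46.  94.]
94 61 [489. -67.  94.] [522. -45. 102.]
102 52 [489. -67. 102.] [519. -44. 109.]
110 63 [488. -68. 110.] [516. -44. 118.]
118 49 [489. -68. 118.] [521. -43. 126.]
126 56 [488. -69. 126.] [521. -42. 134.]
134 49 [488. -68. 134.] [519. -40. 142.]
142 19 [488. -49. 142.] [518. -41. 149.]
```

View pics/s3.png

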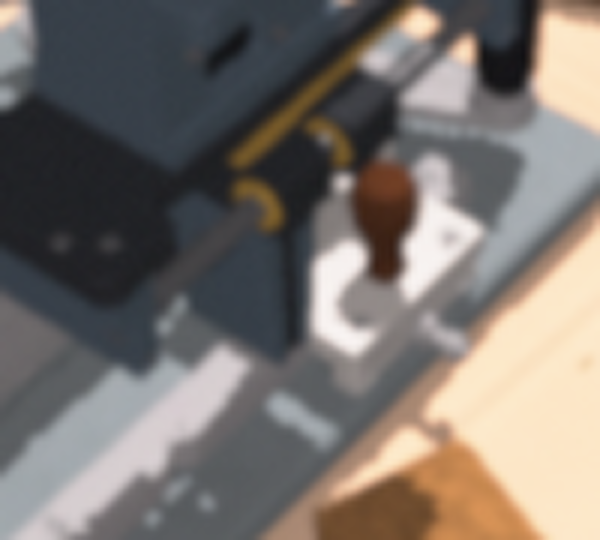

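```bash
python3 - <<'E'
from h import *
T=np.array(get_state()["tool_pos"]);p=capture("scene")
for dz in(0,20,40):
    for a in([-16,13.5,dz],[-16,-13.5,dz],[16,13.5,dz]):print(a,((px(p,T+Rv(a))-[260,200])*6).round())
K=np.array(p["camera_matrix"])
for v in range(236,268,2):
    out=[]
    for u in(294,298,302,306,308):
        d=p["range_z"][v,u];out.append(w(p,np.array([(u-K[0,2])/K[0,0],-(v-K[1,2])/K[1,1],-1])*d).round().astype(int).tolist() if d else None)
    print(v,out)
E
```

```text
[-16, 13.5, 0] [264. 425.]
[-16, -13.5, 0] [321. 370.]
[16, 13.5, 0] [183. 375.]
[-16, 13.5, 20] [261. 382.]
[-16, -13.5, 20] [319. 326.]
[16, 13.5, 20] [179. 331.]
[-16, 13.5, 40] [258. 337.]
[-16, -13.5, 40] [317. 281.]
[16, 13.5, 40] [175. 286.]
236 [[496, -32, 163], [475, -23, 184], [471, -28, 184], [468, -33, 182], [467, -36, 180]]
238 [[508, -42, 141], [472, -20, 185], [471, -27, 180], [471, -36, 173], [468, -37, 175]]
240 [[475, -13, 183], [471, -19, 181], [490, -44, 149], [490, -52, 142], [492, -59, 135]]
242 [[472, -11, 182], [500, -43, 136], [489, -43, 144], [490, -53, 136], [491, -58, 131]]
244 [[470, -9, 181], [502, -45, 128], [491, -45, 137], [489, -51, 133], [492, -59, 124]]
246 [[513, -45, 115], [502, -45, 123], [492, -45, 131], [489, -51, 128], [491, -58, 121]]
248 [[513, -44, 111], [503, -45, 117], [493, -45, 125], [489, -51, 123], [492, -58, 116]]
250 [[515, -46, 103], [504, -46, 111], [494, -46, 118], [490, -52, 116], [493, -59, 109]]
252 [[516, -46, 97], [504, -45, 106], [495, -46, 112], [489, -51, 113], [493, -59, 104]]
254 [[563, -85, 21], [506, -47, 98], [496, -47, 106], [489, -50, 109], [491, -57, 101]]
256 [[559, -82, 22], [552, -87, 22], [496, -47, 100], [490, -50, 103], [491, -57, 96]]
258 [[555, -78, 22], [539, -75, 37], [498, -48, 93], [489, -50, 98], [491, -56, 91]]
260 [[552, -75, 20], [536, -72, 36], [531, -77, 36], [490, -50, 92], [527, -90, 28]]
262 [[538, -63, 36], None, [527, -73, 36], [527, -84, 27], [526, -88, 25]]
264 [[534, -60, 37], [530, -66, 34], [525, -71, 34], [525, -82, 24], [524, -86, 21]]
266 [[531, -56, 36], [526, -62, 35], [524, -70, 29], [524, -80, 21], [521, -83, 21]]
```

The depth puts the real fingertips about 23 mm above the reported TCP height, so they only brushed the knob's dome. I'll redo the push 24 mm lower.

```bash
python3 - <<'E'
from h import *
o=get_state()["tcp_rot"]
c=get_state()["tool_pos"]
move_straight(np.array(c)+[0,0,60],feed=250)
Z=42
g=KN+Rv([-6,-38,0])+[0,0,Z]
move_to(g+[0,0,84],o)
print(move_straight(g,feed=150,stop_force=10))
hit=move_straight(g+Rv([0,25,0]),feed=40,stop_force=3)
s=get_state();c=np.array(s["tool_pos"]);print(hit,Rv(c-KN,-TH),s["force"])
along=lambda:Rv(np.array(get_state()["tool_pos"])-c,-TH)[1]
for d in(15,50,86):
    t=c+Rv([0,d,0]);t[2]=Z
    r=move_straight(t,feed=40,stop_force=16);print(d,r,along(),np.round(get_state()["force"],1))
    if r: break
p=capture("top");s=get_state();print(s["clock"])
for n in("top","scene"):
  p=capture(n)
  for t in("carrier_knob_mid","tension_handle"):
    for r in pinpoint(p,t)[:2]:
        W=w(p,r["at"]);print(n,t,r["p"],W.round(1),Rv(W-KN,-TH).round(1))
cv2.imwrite("pics/s4.png",cv2.resize(p["color"][120:360,120:440,::-1],None,fx=2,fy=2))
E
```

```text
False
True [ -5.61205904 -23.4529457   42.49827521] [ 0.02671885 -3.58725355  1.59373529]
15 True 3.1084762767842204 [-0.3 -5.5  0.7]
17.3667
scene carrier_knob_mid 0.57 [ 520.8 -125.2   73. ] [ 0.4  0.8 73. ]
scene tension_handle 0.69 [420.6  83.1   0.7] [-79.6 217.6   0.7]
```

View pics/s4.png

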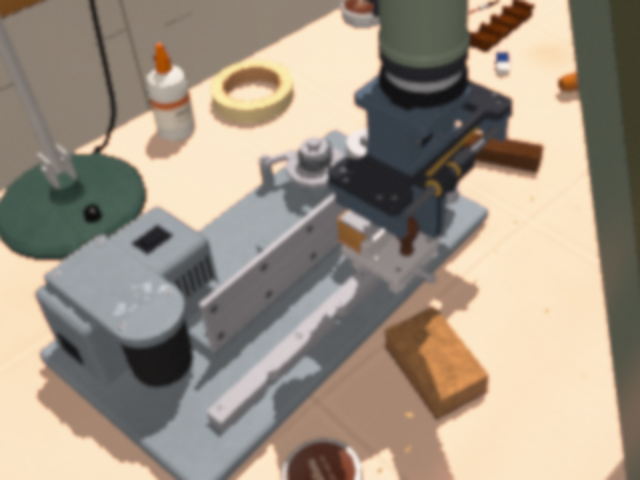

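The fingers now bear on the knob's side, and the knob at (410,235) is touching. They stopped on a force spike, so I'll go on with a higher limit.

```bash
python3 - <<'E'
from h import *
Z=42
Y=lambda:Rv(np.array(get_state()["tool_pos"])-KN,-TH)[1].round(2)
for y in(-10,30,63):
    r=move_straight(KN+Rv([-6,y,0])+[0,0,Z],feed=35,stop_force=32);print(y,r,Y(),np.round(get_state()["force"],1))
    if r: break
print(get_state()["clock"])
for n in("top","scene"):
  p=capture(n)
  for t in("carrier_knob_mid","tension_handle"):
    for r in pinpoint(p,t)[:2]:
        W=w(p,r["at"]);print(n,t,r["p"],W.round(1),Rv(W-KN,-TH).round(1))
cv2.imwrite("pics/s5.png",cv2.resize(p["color"][120:360,120:440,::-1],None,fx=2,fy=2))
E
```

```text
-10 False -10.12 [ 0.8 -1.6  0.9]
30 False 30.39 [ 1.1 -1.5  0.7]
63 False 63.61 [ 0.2 -0.5  0.6]
20.4833
top tension_handle 0.52 [ 545.4 -211.5   56.5] [ 16.6 -87.5  56.5]
scene carrier_knob_mid 0.43 [511.4 -37.3  73.2] [-0.7 89.1 73.2]
scene tension_handle 0.51 [ 548.5 -214.7   51.1] [ 19.5 -91.   51.1]
```

View pics/s5.png

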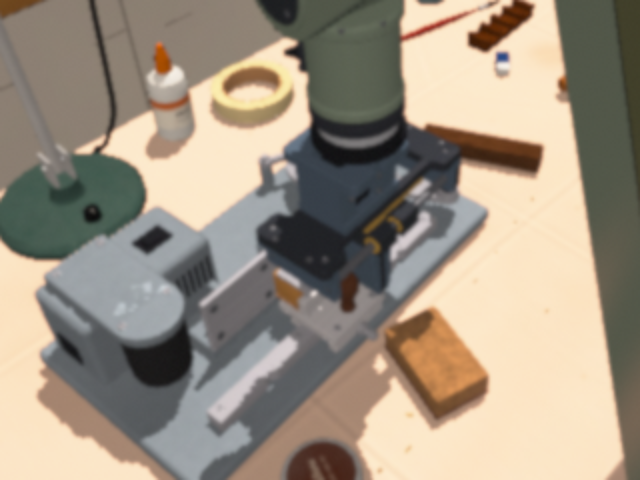

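The knob is now near (348,290), about 89 mm along. I'll back off, check the carrier closely, then take up position behind the handle.

```bash
python3 - <<'E'
from pc import *
o=get_state()["tcp_rot"]
move_straight(KN+Rv([-6,50,0])+[0,0,42],feed=100)
move_straight(KN+Rv([-6,50,0])+[0,0,125],feed=200)
g=KN+Rv([10,-130,0])+[0,0,46]
move_to(g+[0,0,80],o)
ref=dict(top=None)
for n in("top","scene"):
  p=capture(n);P=cloud(p);L=Rv(P-KN,-TH)
  q=L[(abs(L[:,0])<17)&(abs(L[:,1]-90)<20)&(L[:,2]>76)&(L[:,2]<100)]
  if len(q):print(n,len(q),q.min(0).round(1),q.max(0).round(1),(q.min(0)+q.max(0))/2)
  for t in("carrier_knob_mid","tension_handle"):
    for r in pinpoint(p,t)[:1]:
        W=w(p,r["at"]);print(n,t,r["p"],W.round(1),Rv(W-KN,-TH).round(1))
print(move_straight(g,feed=150,stop_force=10))
s=get_state();print(s["clock"],s["tool_pos"],s["force"])
E
```

```text
top 68 [-8.3 78.9 83.3] [11.8 99.2 96. ] [ 1.73011685 89.03118082 89.6764514 ]
top carrier_knob_mid 0.61 [518.6 -40.3  80.1] [ 6.2 85.5 80.1]
scene 143 [-13.3  70.2  76. ] [ 17.  109.1  92.1] [ 1.85500769 89.62740002 84.07323889]
scene carrier_knob_mid 0.67 [511.6 -38.6  72.2] [-0.5 87.8 72.2]
scene tension_handle 0.66 [ 544.3 -216.6   50.6] [ 15.1 -92.5  50.6]
False
23.3667 [ 543.47020948 -254.67414865   46.68709742] [ 0.22448797 -0.30348968  0.39157584]
```

```bash
python3 - <<'E'
from h import *
def rep(k):
    s=get_state();print(k,Rv(np.array(s["tool_pos"])-KN,-TH).round(1),np.round(s["force"],1),round(s["clock"],2))
for y in(-100,-70,-34):
    r=move_straight(KN+Rv([10,y,0])+[0,0,46],feed=50,stop_force=30);rep((y,r))
    if r:break
else:
    r=move_straight(KN+Rv([10,-18,0])+[0,0,46],feed=15,stop_force=10);rep(r);hold(.5);rep('h')
for n in("top","scene"):
  p=capture(n)
  for t in("carrier_knob_mid","tension_handle"):
    for d in pinpoint(p,t)[:1]:
        W=w(p,d["at"]);print(n,t,d["p"],Rv(W-KN,-TH).round(1))
cv2.imwrite("pics/s6.png",cv2.resize(p["color"][120:360,120:440,::-1],None,fx=2,fy=2))
E
```

```text
(-100, False) [   8.5 -101.2   46.5] [-3.3 -7.1  1.2] 24.12
(-70, False) [  8.3 -70.9  46.3] [-4.6 -6.5  0.4] 24.87
(-34, False) [  8.4 -34.8  46.2] [-3.8 -6.3  0.2] 25.73
True [  9.1 -28.   46.3] [-0.5 -6.8  1.7] 26.46
h [  9.  -28.5  46.2] [-0.3 -7.7  1.9] 26.96
scene carrier_knob_mid 0.65 [-3.7 86.6 71.8]
scene tension_handle 0.58 [10.1 -8.3 53.3]
```

View pics/s6.png

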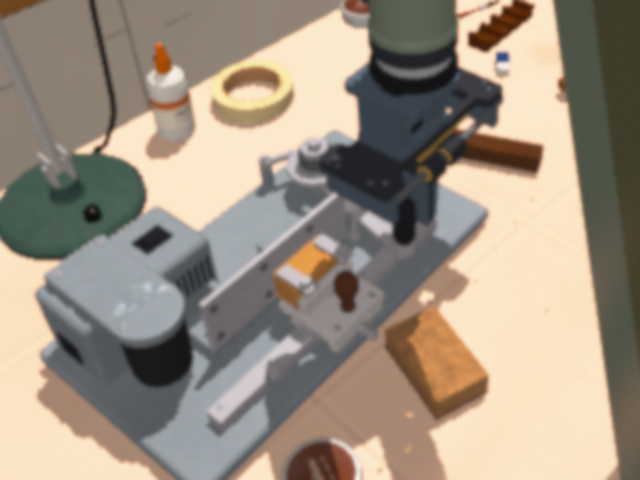

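The handle at (405,220) is close to its stop and the carrier is in place at (345,290). One slow extra push will confirm the stop.

```bash
python3 - <<'E'
from h import *
def rep(k):
    s=get_state();print(k,Rv(np.array(s["tool_pos"])-KN,-TH).round(1),np.round(s["force"],1),round(s["clock"],2))
for y in(-27,-26,-25,-24,-23):
    move_straight(KN+Rv([9,y,0])+[0,0,46],feed=8);hold(.15);rep(y)
    if np.linalg.norm(get_state()["force"][:2])>14:break
hold(.5);rep('end')
p=capture("scene")
for t in("carrier_knob_mid","tension_handle"):
    for d in pinpoint(p,t)[:1]:print(t,d["p"],Rv(w(p,d["at"])-KN,-TH).round(1))
E
```

```text
-27 [  9.  -28.4  46.4] [-0.3 -6.7 -1.3] 27.66
-26 [  9.1 -27.4  46.4] [ 0.3 -6.8 -2.1] 28.08
-25 [  9.2 -27.   46.5] [-0.3 -8.8 -1.7] 28.51
-24 [  9.3 -27.   46.5] [  0.5 -12.3  -2.2] 28.93
-23 [  9.3 -27.   46.5] [  0.3 -14.8  -3. ] 29.36
end [  9.2 -27.   46.5] [ -0.2 -14.8  -3.2] 29.86
carrier_knob_mid 0.46 [-0.7 86.4 75. ]
tension_handle 0.62 [ 8.1 -4.4 52.8]
```

```bash
python3 -c "
from cell import *
print(finish_job())"
```

```text
the job is handed in; nothing more can be done
None
```

The job is handed in, but no verdict came back: by camera the carrier is about 89 mm along its rail, in the middle notch, and the fingers hold the tension handle against its stop with about 15 N; the tin, cork block and pen blank were not touched.

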